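Number the bracelet formers in the spring-plunger press

TASK

Number the bracelet formers that are out on the bench with the press, from the smallest to the largest: seat each one flat and square in the press's pocket, push the plunger all the way down to its stop and hold it there a moment. Then stand the former in the wooden tray, so that in the end all of them are flat on the tray's floor, upright and let go; leave the other things on the bench where they are.

Things in the scene. Friction and masses are not known exactly. Their poses are not given: they have to be found in the camera images.
- former1: smallest of up to 4 bracelet formers (None if absent), loose, about 0.30 kg. T-shaped aluminium foot plate 14 mm thick: 80 (x) by 60 (y) mm, plus a tongue 28 mm wide 20 mm out from the middle of its +x side; on it, centred, a boxwood bar 40 mm long (x), 30 wide (y), 30 high. Origin: underside, centre of the 80 x 60 part; z up. Tongue points roughly to +x at the start.
- former2: second smallest of up to 4 bracelet formers (None if absent), loose, about 0.34 kg. T-shaped aluminium foot plate 14 mm thick: 80 (x) by 60 (y) mm, plus a tongue 28 mm wide 20 mm out from the middle of its +x side; on it, centred, a boxwood bar 52 mm long (x), 30 wide (y), 44 high. Origin: underside, centre of the 80 x 60 part; z up. Tongue points roughly to +x at the start.
- former3: second largest of up to 4 bracelet formers (None if absent), loose, about 0.38 kg. T-shaped aluminium foot plate 14 mm thick: 80 (x) by 60 (y) mm, plus a tongue 28 mm wide 20 mm out from the middle of its +x side; on it, centred, a boxwood bar 64 mm long (x), 30 wide (y), 58 high. Origin: underside, centre of the 80 x 60 part; z up. Tongue points roughly to +x at the start.
- former4: largest of up to 4 bracelet formers (None if absent), loose, about 0.42 kg. T-shaped aluminium foot plate 14 mm thick: 80 (x) by 60 (y) mm, plus a tongue 28 mm wide 20 mm out from the middle of its +x side; on it, centred, a boxwood bar 76 mm long (x), 30 wide (y), 72 high. Origin: underside, centre of the 80 x 60 part; z up. Tongue points roughly to +x at the start.
- press: numbering press, fixed to the bench: a green bed with a T-shaped pocket nearest the robot and, behind it, a short column with a black mushroom plunger head. Origin on the bench below the pocket's centre; its +x points from the pocket to the plunger. The bed is 136 mm long and 108 mm wide and about 35 mm high at the rim.
- pocket (a point): centre of the pocket's floor, 20 mm above the bench, axes as the press. A former is seated when its origin lies here and its axes agree, tongue towards the plunger. Outline of the foot plate with 2 mm to spare on every side; straight walls 8 mm high, above them a sloped lead-in 6 mm high that widens by 4 mm on each side.
- plunger_top (a point): centre of the top of the plunger head (flat middle 36 mm across, head 50 mm across); 138 mm from the pocket centre along the press's +x, 148 mm above the bench when up, 128 mm when at its stop.
- plunger (a joint): how far the spring plunger is pressed down, m: 0 up, 0.020 at its stop. The spring takes about 5 N to start and 13 N at the stop, and lifts the head again when it is let go.
- tray: low dark wooden tray, fixed, for the numbered formers: 270 mm along its x by 200 mm along its y outside, walls 6 mm thick and 16 mm high. Origin on the bench below its centre; room for four formers side by side with their bars parallel to the tray's x, two by two (centres 125 mm apart along x, 90 mm along y).
- tray_in (a point): centre of the tray's inner floor (6 mm above the bench), axes as the tray.
- bowl: bystander, to be left alone: steel bowl 100 mm across, 45 mm high; origin at its underside.
- jar: bystander, to be left alone: glass jar 64 mm across, 90 mm high; origin at its underside.
- hammer: bystander, to be left alone: hammer lying beyond the formers; origin at its underside.
- bench_block: bystander, to be left alone: steel bench block 70 x 70 x 22 mm; origin at its underside.
- mandrel: bystander, to be left alone: steel ring mandrel standing on its foot, 190 mm high; origin at its underside.
- brush: bystander, to be left alone: bench brush lying down; origin at its underside.
Mind the look-alikes: they are no part of the job. What is shaped like the former2 but pink is not meant.

How it is judged:
On the way, in this order (a step that is already met when the one before it is completed fails the run):
1. the smallest former (former1) is seated in the pocket while the plunger is down at its stop (horizontal distance between former1 and pocket below 0.005 m and z of former1 in the frame of pocket between -0.004 and 0.003 m and angle between former1's own z axis and vertical below 0.06 rad and angle between the x axis of former1 and the x axis of pocket, either way round below 0.1 rad and z of plunger_top in the frame of former1 below 0.1115 m), for 0.2 s.
2. the second smallest former (former2) is seated in the pocket while the plunger is down at its stop (horizontal distance between former2 and pocket below 0.005 m and z of former2 in the frame of pocket between -0.004 and 0.003 m and angle between former2's own z axis and vertical below 0.06 rad and angle between the x axis of former2 and the x axis of pocket, either way round below 0.1 rad and z of plunger_top in the frame of former2 below 0.1115 m), for 0.2 s.
3. the second largest former (former3) is seated in the pocket while the plunger is down at its stop (horizontal distance between former3 and pocket below 0.005 m and z of former3 in the frame of pocket between -0.004 and 0.003 m and angle between former3's own z axis and vertical below 0.06 rad and angle between the x axis of former3 and the x axis of pocket, either way round below 0.1 rad and z of plunger_top in the frame of former3 below 0.1115 m), for 0.2 s.
4. the largest former (former4) is seated in the pocket while the plunger is down at its stop (horizontal distance between former4 and pocket below 0.005 m and z of former4 in the frame of pocket between -0.004 and 0.003 m and angle between former4's own z axis and vertical below 0.06 rad and angle between the x axis of former4 and the x axis of pocket, either way round below 0.1 rad and z of plunger_top in the frame of former4 below 0.1115 m), for 0.2 s.
At the end, for the whole second after the job is handed in: every former present is in the tray, flat on its floor (4 mm), upright (4 degrees), at rest, released. On the way, smallest first, each was seated in the pocket (5 mm aside, 3 mm in height, 0.1 rad) while the plunger was within 3 mm of its stop for 0.2 s (x of former1 in the frame of tray_in between -0.115 and 0.115 m and y of former1 in the frame of tray_in between -0.08 and 0.08 m and z of former1 in the frame of tray_in between -0.004 and 0.004 m and angle between each of former1, former2, former3, former4's own z axis and vertical below 0.07 rad and linear speed of each of former1, former2, former3, former4 below 0.02 m/s and x of former2 in the frame of tray_in between -0.115 and 0.115 m and y of former2 in the frame of tray_in between -0.08 and 0.08 m and z of former2 in the frame of tray_in between -0.004 and 0.004 m and x of former3 in the frame of tray_in between -0.115 and 0.115 m and y of former3 in the frame of tray_in between -0.08 and 0.08 m and z of former3 in the frame of tray_in between -0.004 and 0.004 m and x of former4 in the frame of tray_in between -0.115 and 0.115 m and y of former4 in the frame of tray_in between -0.08 and 0.08 m and z of former4 in the frame of tray_in between -0.004 and 0.004 m); the robot touches nothing.
It fails at once if a bystander (bowl, jar, hammer, bench block, mandrel, brush) is moved over 40 mm (distance of any of bowl, jar, hammer, bench_block, mandrel, brush from where it was at the start of the episode above 0.04 m).
Of former1, former2, former3, former4 only 2 to 3 are there at a start; the rules pass over those that are not, and their reading is None.
At some moment in a run one of former1, former2, former3, former4 may be knocked a few centimetres aside while the robot is not near it.
Once in a run the grip may slacken for a moment while it holds something.
It also fails if it takes over 210 s, if anything falls off the work surface, if the arm or the gripper's body presses on something with over 40 N, if the wrist force passes 120 N, or if a joint passes its speed limit or range.

ROBOT

A 6-joint arm with a two-finger parallel gripper is mounted at the origin on the work surface. World frame = base frame: x ahead of the robot, y to its left, z up, the work surface at z = 0. Lengths are in m, angles in rad, forces in N, time in s.
With the tool pointing down it reaches from about 0.225 to 0.875 m from the base axis. Payload 3.4 kg.
Tool frame: the origin (TCP) lies on the mounting face of the last link; the fingertips stand 173 mm ahead of it and the grasp point (between the pads) lies 155 mm ahead of it; z points along the fingers, y is the line along which they close (so a half turn about z gives the same grasp; the last joint's range is limited). The gripper opens to 85 mm and grips with 20 to 120 N. Pads are 22 mm wide; open, the fingers measure 114 mm over their backs; the gripper's body (76 mm by 85 mm) begins 54 mm behind the grasp point. The pads swing forward as they close: fully open they stand 13 mm farther back than shut.
Start: joints at [1.157, 0.276, 1.505, -0, 1.361, -0.121], TCP at [0.166, 0.551, 0.405] pointing down, gripper open.
Joint ranges: [-2.89, 2.89], [-0.75, 2.08], [0.22, 2.7], [-1.18, 4.32], [0.11, 2.71], [-2.7, 2.7]. Speed limits (rad/s): [2.57, 2.57, 3.14, 3.14, 3.14, 3.14].

INTERFACE

Orientations are given as a unit quaternion [w, x, y, z].
In Python, from rig import manip gives the robot as it stands.
- The arm moves only by the tool carry_out, never from a script. Its arguments are lists of equal length, an entry for each row: "linear": the shift along the world's x, y, z each as a share of 500 mm, from -1 to 1, a list of three; "angular": the turn, a rotation vector about the world's x, y, z each as a share of 0.08 rad, from -1 to 1, a list of three; "hand": the opening, from 0 (shut) to 1 (fully open). In form: {"linear": [[x, y, z], ...], "angular": [[rx, ry, rz], ...], "hand": [hand, ...]}. A call has 1 to 8 rows; each row shifts and turns the commanded pose from where the row before left it; what a row does not reach is not made up. A row lasts 1/12 s, in which the tool goes at most 41.7 mm and 7.16 degrees, less where a joint would pass 70% of its speed; a pose out of reach is approached as far as the arm can. A call with a number of a shift or a turn outside -1 to 1 is refused whole. A call with a gripper value outside its range is refused whole. The fingers move at their own pace and stop on an object; "force" is the grip in N (left out, the last holds). Time passes only in rows, so rows that do not move let the fingers close. It gives the time, the measured TCP pose, the force, the opening and the grip force at its end, in the units of the state.
- manip.get_state(): the state, without advancing time (a new reading comes with each control period).
- manip.get_image(name): name is "scene" or "side" or "wrist"; returns the picture (384x512x3 uint8, red, green, blue); there is no depth.
- manip.camera_params(name): a dict with "fx", "fy", "cx", "cy" (pixels), "view" (4x4, takes a point from world to camera coordinates); the wrist camera has in their place "hand_eye" (4x4, takes a point from camera to tool coordinates, whose origin is the TCP and whose axes are the flange's). Camera axes: x right, y down, z forward; pixel columns grow to the right and rows downward; lengths in m; the calibration is good to about 2 mm. A picture is of the moment at which its call begins: read the wrist's pose just before it. camera_params takes no time and is no camera call.
- manip.sign_off(): hands the job in; it is judged then, once.
The state is a dict: "clock": time; "qpos": joint angles; "qd": joint speeds; "effort": joint torques, N m; "position": TCP position; "ee_rot": TCP orientation; "contact_force": force on the tool from outside, world axes, zero at the start; "moment": the same for the moment, N m; "width": finger opening in m; "gripper_force": force on a finger pad.
Only numpy, scipy, OpenCV 4.12 (cv2) and the standard library are available. Lean on these libraries where they do the work, as an engineer would, in place of code of your own. Each camera call takes 0.05 s, during which the arm holds its last target. There are 200 camera calls.

## Working session

There is one attempt and no reset: what is moved stays moved. The work goes in short steps, Python scripts to look and compute and a tool call to move; the robot and the scene stay as the last step left them, time stands still between calls to the robot, and variables do not carry over. Pictures are saved under pics/ and viewed, at most 14 in all, crops included, and the job is handed in when it is done.

Besides the shell and the picture viewer there is one more tool, called after "Emit:" as a command line: name --argument value ..., lists and objects as JSON in quotes. carry_out: Moves the arm, as the interface text tells. Its arguments: {"type":"object","properties":{"linear":{"type":"array"},"angular":{"type":"array"},"hand":{"type":"array"},"force":{"type":"number"}},"required":["linear","angular","hand"]}

```bash
mkdir -p pics; ls
cat > h.py <<'E'
from rig import manip
import numpy as np, cv2
def snap(n,f):
    im=np.array(manip.get_image(n)); cv2.imwrite('pics/'+f,im[:,:,::-1]); return im
E
python3 - <<'E'
from h import *
print(manip.get_state())
a=snap('scene','s0.png');b=snap('side','d0.png');c=snap('wrist','w0.png')
for n in('scene','side','wrist'):print(n,manip.camera_params(n))
E
```

```text
pics
{'clock': 0.0, 'qpos': array([ 1.15702413e+00,  2.76571986e-01,  1.50610765e+00,  7.52701926e-06,
        1.36073404e+00, -1.21008837e-01]), 'qd': array([ 0.00060166,  0.00057151, -0.0015355 ,  0.0011067 ,  0.00071474,
        0.00097113]), 'effort': array([ 2.90805956e-04, -4.16766572e+01, -2.45807576e+01, -1.23712866e-04,
        1.10169151e-02, -2.51883404e-05]), 'position': array([0.16586543, 0.55033138, 0.40386272]), 'ee_rot': array([-2.44120610e-04,  1.45860193e-01,  9.89304794e-01, -8.77182871e-04]), 'contact_force': array([-0.00227762,  0.80194494, -0.36281631]), 'moment': array([0.03033463, 0.02647098, 0.03066049]), 'gripper_force': 0.0, 'width': 0.08512412882968412}
scene {'fx': 447.32514227062234, 'fy': 447.32514227062234, 'cx': 260.4924652838406, 'cy': 188.88605921706736, 'view': array([[-0.83067539,  0.55672156, -0.00628465,  0.49236377],
       [ 0.34518542,  0.50612344, -0.79037086, -0.11297517],
       [-0.43683568, -0.65871099, -0.61259645,  1.93249255],
       [ 0.        ,  0.        ,  0.        ,  1.        ]])}
side {'fx': 384.95757635637057, 'fy': 384.95757635637057, 'cx': 255.35763967151095, 'cy': 189.10885977723333, 'view': array([[ 0.83127604, -0.55569289,  0.0136219 , -0.50045676],
       [-0.26531517, -0.41818813, -0.86874999,  0.27839191],
       [ 0.48845471,  0.71855696, -0.49506353,  1.19032274],
       [ 0.        ,  0.        ,  0.        ,  1.        ]])}
wrist {'fx': 307.13166380407625, 'fy': 307.13166380407625, 'cx': 258.1563915676213, 'cy': 198.79404798633365, 'hand_eye': array([[ 3.64612432e-04, -9.45987735e-01, -3.24202208e-01,
         8.32122717e-02],
       [ 9.99999857e-01,  2.18036366e-04,  4.88437917e-04,
        -1.12052546e-03],
       [-3.91368408e-04, -3.24202340e-01,  9.45987680e-01,
         3.12170381e-02],
       [ 0.00000000e+00,  0.00000000e+00,  0.00000000e+00,
         1.00000000e+00]])}
```

View pics/s0.png

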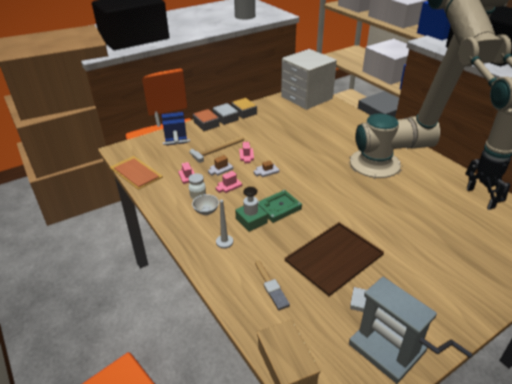

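View pics/d0.png

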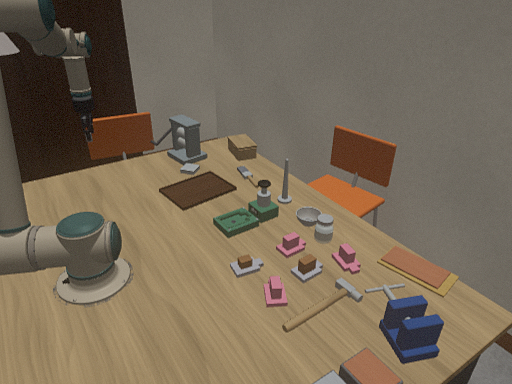

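The scene view shows two brown-bar formers at about (221,165) and (266,168), with three pink look-alikes. The press is at (265,208), the tray at (335,257), and the mandrel and jar stand next to the press. The side view shows the formers at (246,264) and (307,267).

```bash
cat >> h.py <<'E'
def ray(n,px,z,st=None):
    """intersect pixel rays with plane z (world)"""
    c=manip.camera_params(n)
    if 'view' in c: T=np.linalg.inv(c['view'])
    else: T=tool(st)@c['hand_eye']
    px=np.atleast_2d(np.array(px,float))
    d=np.c_[(px[:,0]-c['cx'])/c['fx'],(px[:,1]-c['cy'])/c['fy'],np.ones(len(px))]@T[:3,:3].T
    o=T[:3,3]
    return o+d*((z-o[2])/d[:,2])[:,None]
def tool(st):
    from scipy.spatial.transform import Rotation as R
    w,x,y,z=st['ee_rot'];T=np.eye(4);T[:3,:3]=R.from_quat([x,y,z,w]).as_matrix();T[:3,3]=st['position'];return T
def proj(n,P,st=None):
    c=manip.camera_params(n)
    V=c['view'] if 'view' in c else np.linalg.inv(tool(st)@c['hand_eye'])
    p=np.atleast_2d(P)@V[:3,:3].T+V[:3,3]
    return np.c_[c['fx']*p[:,0]/p[:,2]+c['cx'],c['fy']*p[:,1]/p[:,2]+c['cy']]
E
python3 - <<'E'
from h import *
np.set_printoptions(precision=3,suppress=True)
print('scene: tray corners',ray('scene',[[286,257],[341,224],[382,252],[335,291]],.016))
print('press pocket, bed, plunger',ray('scene',[[281,205],[250,216]],.035), ray('scene',[[250,191]],.148))
print('f a,b',ray('scene',[[221,168],[266,170]],.014))
print('mandrel bowl jar hammerhead',ray('scene',[[225,243],[205,207],[197,192],[195,153]],0.0))
print('side: fsmall, f2',ray('side',[[246,267],[307,270]],.014),'plunger',ray('side',[[264,185]],.148),ray('side',[[237,221]],.03))
im1=cv2.imread('pics/s0.png')[130:280,150:400];im2=cv2.imread('pics/d0.png')[160:310,160:400]
a=cv2.resize(im1,(800,480),interpolation=3)
cv2.imwrite('pics/c0.png',a)
E
```

```text
scene: tray corners [[0.655 0.245 0.016]
 [0.397 0.226 0.016]
 [0.378 0.406 0.016]
 [0.616 0.442 0.016]]
press pocket, bed, plunger [[0.526 0.037 0.035]
 [0.654 0.024 0.035]] [[0.651 0.024 0.148]]
f a,b [[ 0.577 -0.322  0.014]
 [ 0.429 -0.203  0.014]]
mandrel bowl jar hammerhead [[ 0.782  0.061  0.   ]
 [ 0.747 -0.15   0.   ]
 [ 0.729 -0.25   0.   ]
 [ 0.606 -0.507  0.   ]]
side: fsmall, f2 [[ 0.417 -0.222  0.014]
 [ 0.572 -0.339  0.014]] plunger [[ 0.633 -0.007  0.148]] [[ 0.516 -0.006  0.03 ]]
```

View pics/c0.png

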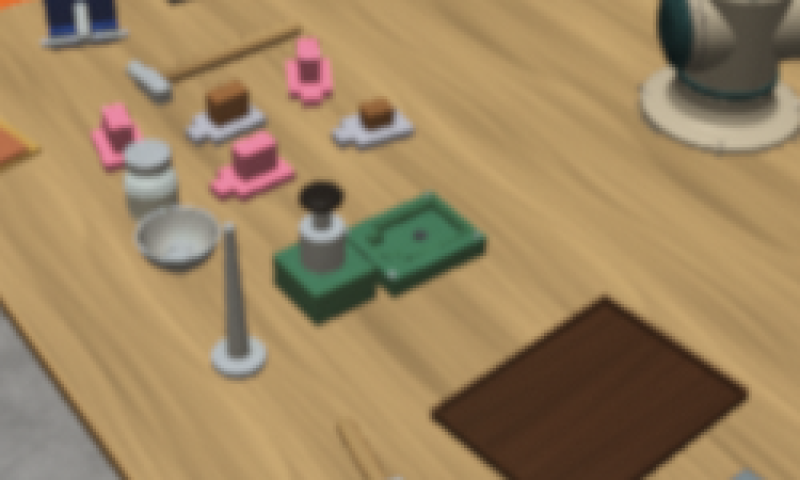

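Emit:
carry_out --linear '[[0.0285, -0.0733, 0.0128], [0.0285, -0.0733, 0.0128], [0.0285, -0.0733, 0.0128], [0.0285, -0.0733, 0.0128], [0.0285, -0.0733, 0.0128], [0.0285, -0.0733, 0.0128], [0.0285, -0.0733, 0.0128], [0.0285, -0.0733, 0.0128]]' --angular '[[0, 0, 0.46], [0, 0, 0.46], [0, 0, 0.46], [0, 0, 0.46], [0, 0, 0.46], [0, 0, 0.46], [0, 0, 0.46], [0, 0, 0.46]]' --hand '[1, 1, 1, 1, 1, 1, 1, 1]' --force 60

```text
clock: 0.82
position: [0.2798, 0.2555, 0.4561]
ee_rot: [0.0, -0.002, 1.0, -0.0]
contact_force: [1.5, -0.1, -0.0]
width: 0.0853
gripper_force: 0.0
```

Emit:
carry_out --linear '[[0.0285, -0.0733, 0.0128], [0.0285, -0.0733, 0.0128], [0.0285, -0.0733, 0.0128], [0.0285, -0.0733, 0.0128], [0.0285, -0.0733, 0.0128], [0.0285, -0.0733, 0.0128], [0.0285, -0.0733, 0.0128], [0, 0, 0]]' --angular '[[0, 0, 0], [0, 0, 0], [0, 0, 0], [0, 0, 0], [0, 0, 0], [0, 0, 0], [0, 0, 0], [0, 0, 0]]' --hand '[1, 1, 1, 1, 1, 1, 1, 1]'

```text
clock: 1.48
position: [0.3822, -0.005, 0.5015]
ee_rot: [0.002, 0.004, 1.0, -0.003]
contact_force: [0.5, 0.1, 0.2]
width: 0.0852
gripper_force: 0.0
```

```bash
cat >> h.py <<'E'
def look(f):
    st=manip.get_state(); im=snap('wrist',f)
    np.savez('pics/'+f+'.npz',position=st['position'],ee_rot=st['ee_rot']); 
    T=tool(st); print('clock',st['clock'],'pos',st['position'].round(4),'yaw_y',round(float(np.arctan2(-T[0,1],T[1,1])),4),'tilt',T[:2,2].round(4))
    return st,im
E
python3 - <<'E'
from h import *
st,im=look('w1.png')
cv2.imwrite('pics/w1b.png',cv2.resize(im[:,:,::-1],(800,600),interpolation=cv2.INTER_CUBIC))
E
```

```text
clock 1.4833 pos [ 0.3822 -0.005   0.5015] yaw_y -0.0073 tilt [ 0.0034 -0.0052]
```

View pics/w1b.png

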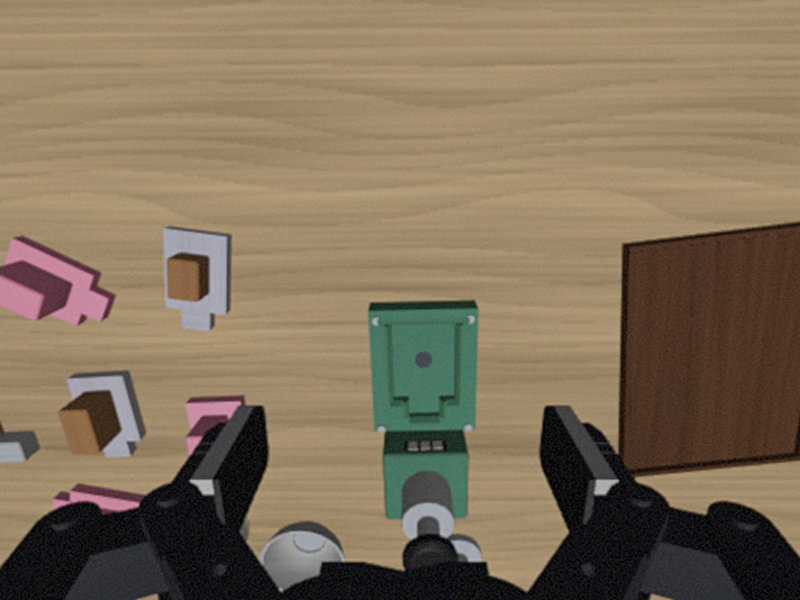

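The wrist view shows the small former at about (198,275) and the bigger one at (105,420), both with the tongue roughly toward +x. The pocket is at about (424,362) and the tray starts at column 625. I'll measure these coarsely and then look closer.

Run:
```python
from h import *
np.set_printoptions(precision=3,suppress=True)
st=np.load('pics/w1.png.npz'); r=lambda p,z:ray('wrist',np.array(p)*.64,z,st)
print('f1 tl,tr,br,tongue',r([[165,228],[229,234],[227,311],[197,328]],.014))
print('fb tl tr br',r([[69,377],[128,373],[142,440]],.014))
b=r([[83,393],[119,391]],.044);print(b, np.linalg.norm(b[0]-b[1]))
for z in(.058,.072,.086):
  b=r([[61,411],[100,409],[96,454],[68,450]],z);print(z,b.tolist(),np.linalg.norm(b[0]-b[1]))
print('press rim',r([[370,303],[477,301],[475,430],[377,432]],.035))
print('tray',r([[625,244],[622,470],[799,224],[799,455]],.016))
```

```text
f1 tl,tr,br,tongue [[ 0.372 -0.235  0.014]
 [ 0.379 -0.175  0.014]
 [ 0.456 -0.187  0.014]
 [ 0.474 -0.22   0.014]]
fb tl tr br [[ 0.529 -0.364  0.014]
 [ 0.525 -0.3    0.014]
 [ 0.608 -0.301  0.014]]
[[ 0.532 -0.331  0.044]
 [ 0.53  -0.294  0.044]] 0.03672479387329358
0.058 [[0.5442887671823478, -0.34618557359776964, 0.057999999999999996], [0.5422082453877038, -0.30721161871713837, 0.057999999999999996], [0.5943088166599216, -0.3224964574515695, 0.057999999999999996], [0.5894210052507534, -0.3499620547147575, 0.057999999999999996]] 0.039029446959641514
0.072 [[0.535945901628418, -0.33461823239824384, 0.07200000000000001], [0.5339360716457542, -0.2969685316050415, 0.07200000000000001], [0.584266373652871, -0.311734023246478, 0.07200000000000001], [0.5795446399296085, -0.33826639652583235, 0.07200000000000001]] 0.03770330736655441
0.086 [[0.5276030360744883, -0.32305089119871805, 0.08600000000000002], [0.5256638979038046, -0.2867254444929446, 0.08600000000000002], [0.5742239306458204, -0.3009715890413864, 0.08600000000000002], [0.5696682746084637, -0.3265707383369072, 0.08600000000000002]] 0.0363771677734673
press rim [[ 0.442 -0.041  0.035]
 [ 0.44   0.061  0.035]
 [ 0.583  0.065  0.035]
 [ 0.585 -0.038  0.035]]
tray [[0.39  0.203 0.016]
 [0.648 0.236 0.016]
 [0.372 0.363 0.016]
 [0.629 0.43  0.016]]
```

Emit:
carry_out --linear '[[0.0512, 0.0068, -0.048], [0.0512, 0.0068, -0.048], [0.0512, 0.0068, -0.048], [0.0512, 0.0068, -0.048], [0.0512, 0.0068, -0.048], [0, 0, 0], [0, 0, 0], [0, 0, 0]]' --angular '[[0, 0, 0], [0, 0, 0], [0, 0, 0], [0, 0, 0], [0, 0, 0], [0, 0, 0], [0, 0, 0], [0, 0, 0]]' --hand '[1, 1, 1, 1, 1, 1, 1, 1]'

```text
clock: 2.2
position: [0.507, 0.0189, 0.3808]
ee_rot: [-0.001, -0.002, 1.0, 0.0]
contact_force: [0.1, 0.5, 0.2]
width: 0.0855
gripper_force: 0.0
```

Run:
```python
from h import *
st,im=look('w2.png')
cv2.imwrite('pics/w2b.png',cv2.resize(im[:,:,::-1],(800,600),interpolation=cv2.INTER_CUBIC))
```

```text
clock 2.2 pos [0.507  0.0189 0.3808] yaw_y 0.0031 tilt [-0.0016  0.0005]
```

View pics/w2b.png

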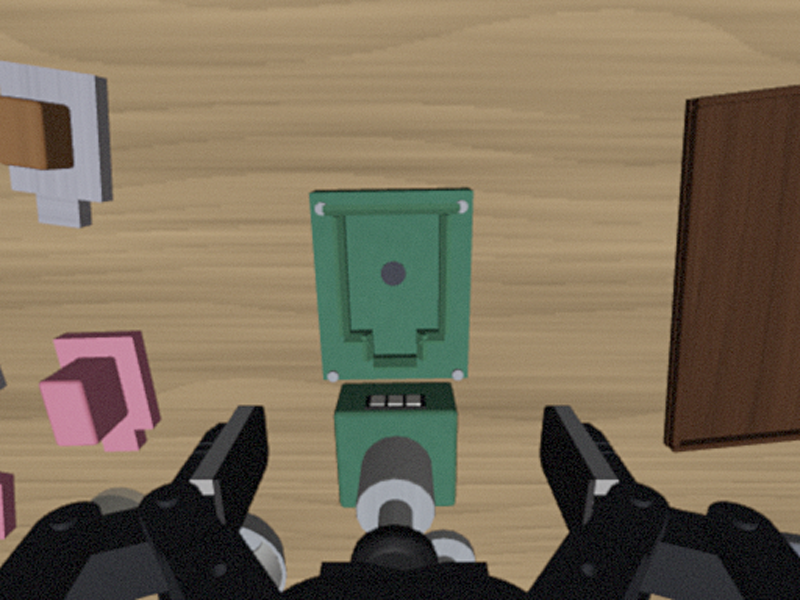

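The view shows the pocket with its floor dot at (393,273). The rim corners are (312,192), (471,189), (468,379) and (322,381).

Run:
```python
from h import *
np.set_printoptions(precision=4,suppress=True)
st=np.load('pics/w2.png.npz'); r=lambda p,z:ray('wrist',np.array(p)*.64,z,st)
c=r([[312,192],[471,189],[468,379],[322,381]],.035)
print('rim',c,c.mean(0),np.linalg.norm(np.diff(c,axis=0),axis=1))
print('dot',r([[393,273]],.02))
print('screws',r([[320,209],[462,207],[457,375],[333,377]],.035),r([[320,209],[462,207],[457,375],[333,377]],.035).mean(0))
f=r([[350,330],[439,330],[375,356],[417,356],[346,230],[440,230]],.02);print('floor',f)
print('tray',r([[690,98],[670,449],[799,87],[799,437]],.016))
print('plunger front',r([[393,530]],.148))
im=cv2.imread('pics/w2.png');c=im[110:250,190:312];cv2.imwrite('pics/c2.png',cv2.resize(c,None,fx=4.2,fy=4.2,interpolation=cv2.INTER_CUBIC))
```

```text
rim [[ 0.4508 -0.0406  0.035 ]
 [ 0.4486  0.0609  0.035 ]
 [ 0.5832  0.0653  0.035 ]
 [ 0.5851 -0.0411  0.035 ]] [0.5169 0.0111 0.035 ] [0.1015 0.1346 0.1064]
dot [[0.5078 0.0107 0.02  ]]
screws [[ 0.4615 -0.036   0.035 ]
 [ 0.4599  0.0557  0.035 ]
 [ 0.58    0.0572  0.035 ]
 [ 0.5819 -0.0329  0.035 ]] [0.5208 0.011  0.035 ]
floor [[ 0.551  -0.0211  0.02  ]
 [ 0.5508  0.0444  0.02  ]
 [ 0.5719 -0.0031  0.02  ]
 [ 0.5718  0.0284  0.02  ]
 [ 0.4775 -0.0215  0.02  ]
 [ 0.4773  0.043   0.02  ]]
tray [[0.3932 0.2006 0.016 ]
 [0.6557 0.2359 0.016 ]
 [0.3865 0.2685 0.016 ]
 [0.644  0.3381 0.016 ]]
plunger front [[0.6141 0.0128 0.148 ]]
```

View pics/c2.png

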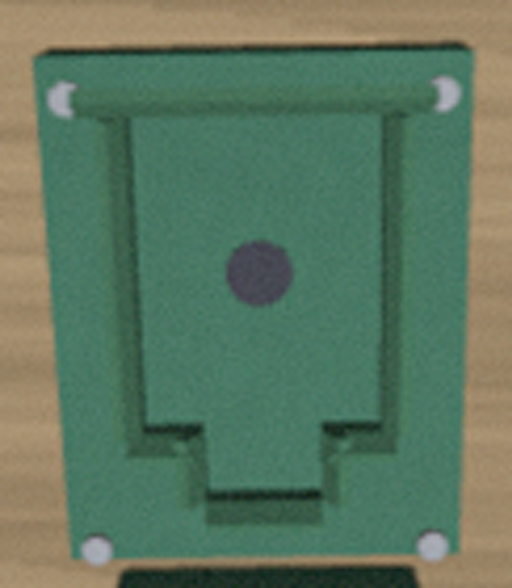

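The pocket centre is at about (0.509, 0.0115) with yaw near 0.01. Next I'll look at the small former from straight above.

Emit:
carry_out --linear '[[-0.029, -0.0757, -0.0067], [-0.029, -0.0757, -0.0067], [-0.029, -0.0757, -0.0067], [-0.029, -0.0757, -0.0067], [-0.029, -0.0757, -0.0067], [-0.029, -0.0757, -0.0067], [0, 0, 0], [0, 0, 0]]' --angular '[[0, 0, -0.3], [0, 0, -0.3], [0, 0, -0.3], [0, 0, -0.3], [0, 0, -0.3], [0, 0, -0.3], [0, 0, 0], [0, 0, 0]]' --hand '[1, 1, 1, 1, 1, 1, 1, 1]'

```text
clock: 2.92
position: [0.4193, -0.2106, 0.3621]
ee_rot: [0.001, 0.074, 0.997, -0.0]
contact_force: [-0.9, -0.4, -0.2]
width: 0.0857
gripper_force: 0.0
```

Run:
```python
from h import *
st,im=look('w3.png')
cv2.imwrite('pics/w3b.png',cv2.resize(im[:,:,::-1],(800,600),interpolation=cv2.INTER_CUBIC))
```

```text
clock 2.9167 pos [ 0.4193 -0.2106  0.3621] yaw_y -0.1472 tilt [ 0.0021 -0.0011]
```

View pics/w3b.png

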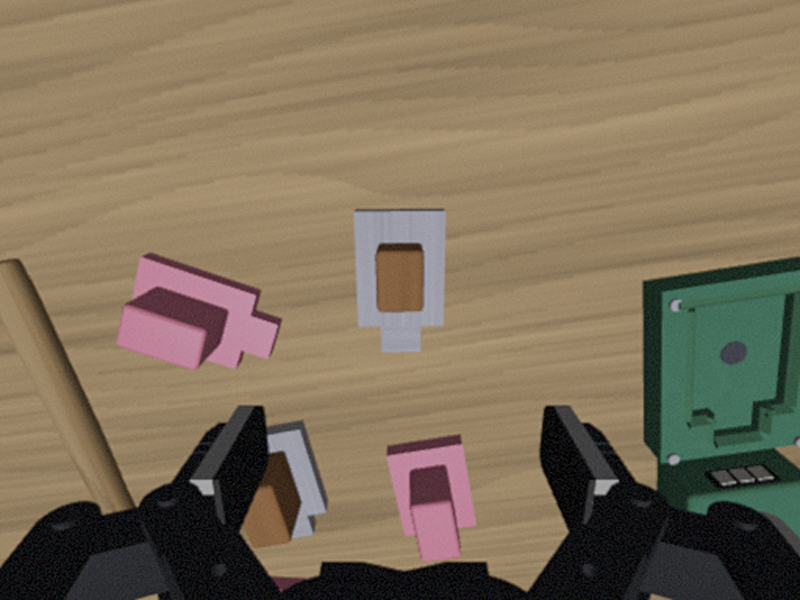

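Former1 is centred and upright at about (400,270), with its tongue downward in the picture. Its plate corners are (355,212), (445,212), (444,326) and (360,326), and the tongue end is at row 352.

```bash
cat >> h.py <<'E'
from scipy.optimize import least_squares
M=np.array([[-40,-30],[-40,30],[40,30],[40,14],[60,14],[60,-14],[40,-14],[40,-30]])/1e3
def fitT(px,f,z=.014,idx=range(8),s=.64):
    st=np.load('pics/'+f+'.npz');w=ray('wrist',np.array(px)*s,z,st)[:,:2];m=M[list(idx)]
    def g(p):
        c,s_=np.cos(p[2]),np.sin(p[2]);return (m@np.array([[c,s_],[-s_,c]])+p[:2]-w).ravel()
    q=least_squares(g,[*w.mean(0),0]);print('T fit',q.x.round(4),'res mm',(g(q.x)*1e3).round(1));return q.x
E
python3 - <<'E'
from h import *
fitT([[355,212],[445,212],[444,326],[421,326],[420,352],[382,352],[382,326],[360,326]],'w3.png')
st=np.load('pics/w2.png.npz')
E
```

```text
T fit [ 0.4165 -0.2132 -0.1407] res mm [-0.2 -0.4 -0.4  1.  -0.1 -0.1  0.1  0.1  0.1  0.7  0.2  0.   0.2 -0.4
  0.2 -0.9]
```

Emit:
carry_out --linear '[[-0.0014, -0.0013, -0.07], [-0.0014, -0.0013, -0.07], [-0.0014, -0.0013, -0.07], [-0.0014, -0.0013, -0.07], [0, 0, -0.064], [0, 0, 0]]' --angular '[[0, 0, 0.08], [0, 0, 0], [0, 0, 0], [0, 0, 0], [0, 0, 0], [0, 0, 0]]' --hand '[1, 1, 1, 1, 1, 1]'

```text
clock: 3.47
position: [0.4163, -0.2087, 0.1848]
ee_rot: [-0.004, 0.067, 0.998, 0.003]
contact_force: [-1.4, 1.1, -0.3]
width: 0.0853
gripper_force: 0.0
```

Emit:
carry_out --linear '[[0, 0, 0], [0, 0, 0], [0, 0, 0], [0, 0, 0], [0, 0, 0], [0, 0, 0]]' --angular '[[0, 0, 0], [0, 0, 0], [0, 0, 0], [0, 0, 0], [0, 0, 0], [0, 0, 0]]' --hand '[0.2, 0, 0, 0, 0, 0]' --force 80

```text
clock: 3.97
position: [0.4188, -0.2124, 0.1908]
ee_rot: [0.002, 0.068, 0.998, -0.001]
contact_force: [-1.1, 0.9, 7.8]
width: 0.0288
gripper_force: 80.9
```

Emit:
carry_out --linear '[[0, 0, 0.03], [0, 0, 0.06], [0, 0, 0.06], [0, 0, 0.05], [0, 0, 0]]' --angular '[[0, 0, 0], [0, 0, 0], [0, 0, 0], [0, 0, 0], [0, 0, 0]]' --hand '[0, 0, 0, 0, 0]'

```text
clock: 4.38
position: [0.4193, -0.2129, 0.2939]
ee_rot: [0.005, 0.068, 0.998, -0.003]
contact_force: [0.9, -0.7, -2.9]
width: 0.0286
gripper_force: 79.7
```

Emit:
carry_out --linear '[[0.026, 0.064, 0], [0.026, 0.064, 0], [0.026, 0.064, 0], [0.026, 0.064, 0], [0.026, 0.064, 0], [0.026, 0.064, 0], [0.026, 0.064, 0], [0, 0, 0]]' --angular '[[0, 0, 0.27], [0, 0, 0.27], [0, 0, 0.27], [0, 0, 0.27], [0, 0, 0.27], [0, 0, 0.27], [0, 0, 0.27], [0, 0, 0]]' --hand '[0, 0, 0, 0, 0, 0, 0, 0]'

```text
clock: 5.05
position: [0.5103, 0.0168, 0.2881]
ee_rot: [0.001, -0.01, 1.0, 0.002]
contact_force: [-0.1, -0.8, -1.7]
width: 0.0282
gripper_force: 80.1
```

Emit:
carry_out --linear '[[0, 0, 0], [0, 0, 0]]' --angular '[[0, 0, 0], [0, 0, 0]]' --hand '[0, 0]'

```text
clock: 5.22
position: [0.5082, 0.0121, 0.2879]
ee_rot: [-0.001, -0.008, 1.0, -0.0]
contact_force: [0.0, -0.4, -3.5]
width: 0.029
gripper_force: 80.1
```

Run:
```python
from h import *
st,im=look('w4.png')
print(manip.get_state()['position'],st['contact_force'])
cv2.imwrite('pics/w4b.png',cv2.resize(im[:,:,::-1],(800,600),interpolation=cv2.INTER_CUBIC))
```

```text
clock 5.2167 pos [0.5082 0.0121 0.2879] yaw_y 0.016 tilt [-0.0021 -0.0004]
[0.50818329 0.01151347 0.28799555] [ 0.03550344 -0.38821814 -3.48043608]
```

View pics/w4b.png

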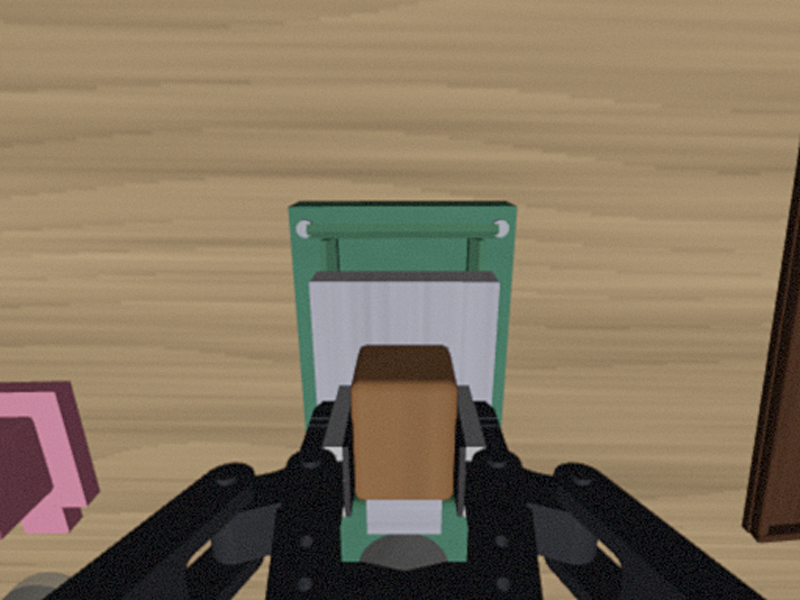

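Former1 is held squarely above the pocket. Its rear top corners are (311,281) and (498,281), the tongue end is at row 533, and the rim's rear corners are (290,206) and (516,206).

Run:
```python
from h import *
np.set_printoptions(precision=4,suppress=True)
z=.2879-.1768
for dz in(-.005,0,.005):
  fitT([[311,281],[498,281],[441,533],[367,533]],'w4.png',z+dz,[0,1,4,5])
st=np.load('pics/w4.png.npz'); r=lambda p,z:ray('wrist',np.array(p)*.64,z,st)
print(r([[290,206],[516,206],[303,229],[502,229]],.035)); print(r([[326,240],[340,270],[481,240],[468,270]],.02))
```

```text
T fit [0.5071 0.0112 0.0154] res mm [ 1.3  0.4  1.4 -0.4 -1.3 -0.6 -1.4  0.6]
T fit [0.504  0.0111 0.0154] res mm [-0.4 -0.6 -0.3  0.6  0.4 -0.1  0.3  0.1]
T fit [0.5009 0.0111 0.0154] res mm [-2.1 -1.7 -2.1  1.6  2.1  0.4  2.  -0.4]
[[ 0.4507 -0.0416  0.035 ]
 [ 0.449   0.0611  0.035 ]
 [ 0.4611 -0.0362  0.035 ]
 [ 0.4596  0.0556  0.035 ]]
[[ 0.4688 -0.0282  0.02  ]
 [ 0.484  -0.0216  0.02  ]
 [ 0.4676  0.0488  0.02  ]
 [ 0.4829  0.0432  0.02  ]]
```

Emit:
carry_out --linear '[[0.0044, 0, -0.02], [0.0044, 0.0002, -0.025], [0, 0, -0.025], [0, 0, -0.025], [0, 0, -0.02], [0, 0, -0.01], [0, 0, -0.01], [0, 0, 0]]' --angular '[[0, 0, -0.06], [0, 0, 0], [0, 0, 0], [0, 0, 0], [0, 0, 0], [0, 0, 0], [0, 0, 0], [0, 0, 0]]' --hand '[0, 0, 0, 0, 0, 0, 0, 0]'

```text
clock: 5.93
position: [0.513, 0.0118, 0.2202]
ee_rot: [-0.001, -0.005, 1.0, 0.0]
contact_force: [-0.9, -0.2, -3.5]
width: 0.0291
gripper_force: 80.3
```

Emit:
carry_out --linear '[[0, 0, -0.004], [0, 0, -0.004], [0, 0, 0], [0, 0, 0]]' --angular '[[0, 0, 0], [0, 0, 0], [0, 0, 0], [0, 0, 0]]' --hand '[0, 0, 0, 0]'

```text
clock: 6.27
position: [0.513, 0.0122, 0.2171]
ee_rot: [-0.0, -0.005, 1.0, -0.0]
contact_force: [-2.6, -0.6, -3.9]
width: 0.0288
gripper_force: 80.3
```

Emit:
carry_out --linear '[[0, 0, -0.004], [0, 0, -0.004], [0, 0, -0.002], [0, 0, 0], [0, 0, 0]]' --angular '[[0, 0, 0], [0, 0, 0], [0, 0, 0], [0, 0, 0], [0, 0, 0]]' --hand '[0, 0, 0, 0, 0]'

```text
clock: 6.68
position: [0.513, 0.0123, 0.2119]
ee_rot: [-0.001, -0.005, 1.0, 0.0]
contact_force: [-3.0, 1.0, -2.1]
width: 0.0287
gripper_force: 80.5
```

Emit:
carry_out --linear '[[0, 0, -0.002], [0, 0, -0.001], [0, 0, 0]]' --angular '[[0, 0, 0], [0, 0, 0], [0, 0, 0]]' --hand '[0, 0, 0]'

```text
clock: 6.93
position: [0.513, 0.0123, 0.211]
ee_rot: [-0.0, -0.005, 1.0, 0.0]
contact_force: [-4.4, 0.6, 1.8]
width: 0.0287
gripper_force: 81.2
```

Emit:
carry_out --linear '[[0, 0, 0], [0, 0, 0], [0, 0, 0.02], [0, 0, 0.06], [0, 0, 0.07], [0, 0, 0.07], [0, 0, 0.07], [0, 0, 0]]' --angular '[[0, 0, 0], [0, 0, 0], [0, 0, 0], [0, 0, 0], [0, 0, 0], [0, 0, 0], [0, 0, 0], [0, 0, 0]]' --hand '[0.6, 0.8, 1, 1, 1, 1, 1, 1]'

```text
clock: 7.6
position: [0.5161, 0.012, 0.364]
ee_rot: [0.009, -0.005, 1.0, -0.001]
contact_force: [0.4, 0.4, 0.3]
width: 0.0853
gripper_force: 0.0
```

Run:
```python
from h import *
st,im=look('w5.png')
cv2.imwrite('pics/w5b.png',cv2.resize(im[100:260,170:340][:,:,::-1],None,fx=3.5,fy=3.5,interpolation=cv2.INTER_CUBIC))
```

```text
clock 7.6 pos [0.5161 0.012  0.364 ] yaw_y 0.0103 tilt [ 0.0176 -0.0018]
```

View pics/w5b.png

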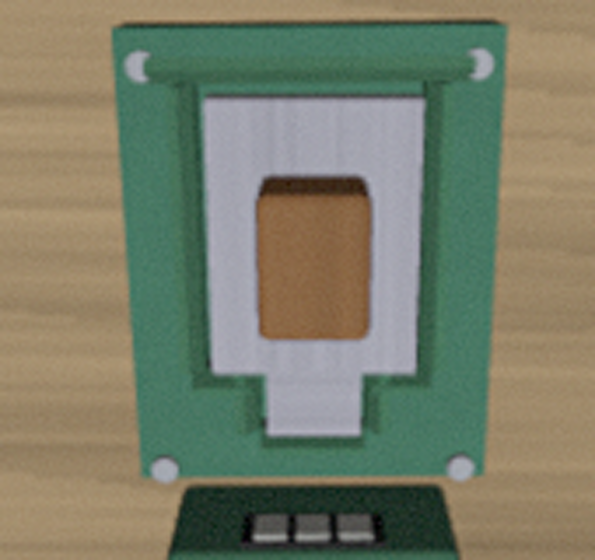

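Former1 sits evenly inside the pocket with its tongue toward the plunger. Now I'll press the plunger with the fingers shut.

Emit:
carry_out --linear '[[0.052, 0, 0], [0.052, 0, 0], [0.052, 0, 0], [0.052, 0, 0], [0.052, 0.002, 0], [0, 0, 0], [0, 0, 0]]' --angular '[[0, 0, 0], [0, 0, 0], [0, 0, 0], [0, 0, 0], [0, 0, 0], [0, 0, 0], [0, 0, 0]]' --hand '[0.5, 0, 0, 0, 0, 0, 0]'

```text
clock: 8.23
position: [0.6443, 0.0131, 0.3541]
ee_rot: [-0.001, -0.005, 1.0, 0.0]
contact_force: [-0.3, 1.1, 0.2]
width: 0.0006
gripper_force: 0.0
```

Run:
```python
from h import *
p=(np.array([[205,97],[424,97],[416,374],[362,377],[360,435],[268,434],[264,376],[212,373]])/3.5+[170,100])
fitT(p,'w5.png',.034,s=1)
st,im=look('w6.png'); print(st['width'])
cv2.imwrite('pics/w6b.png',im[:,:,::-1])
a=manip.get_image('side');cv2.imwrite('pics/d6.png',cv2.resize(np.array(a)[130:270,190:360][:,:,::-1],None,fx=3,fy=3,interpolation=2))
```

```text
T fit [0.5097 0.0118 0.0094] res mm [ 0.6 -0.2  0.7  0.3 -0.  -0.4 -1.  -0.4  0.1 -0.1  0.3 -0.2 -0.8  0.8
  0.2  0.2]
clock 8.2333 pos [0.6443 0.0131 0.3541] yaw_y 0.0104 tilt [-0.0016  0.0003]
0.0006492854139933266
```

View pics/d6.png

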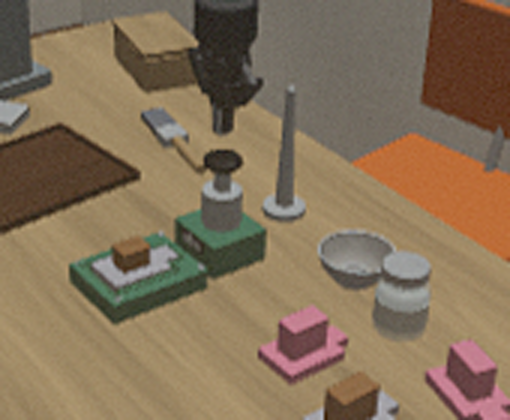

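The side view shows the fingertips directly above the plunger head, clear of the mandrel.

Emit:
carry_out --linear '[[0.001, 0, -0.03], [0, 0, -0.03], [0, 0, -0.015], [0, 0, -0.015], [0, 0, -0.015], [0, 0, 0]]' --angular '[[0, 0, 0], [0, 0, 0], [0, 0, 0], [0, 0, 0], [0, 0, 0], [0, 0, 0]]' --hand '[0, 0, 0, 0, 0, 0]'

```text
clock: 8.83
position: [0.6425, 0.0133, 0.3039]
ee_rot: [-0.001, -0.005, 1.0, 0.0]
contact_force: [-4.1, 0.1, 10.4]
width: 0.0001
gripper_force: 5.2
```

Emit:
carry_out --linear '[[0, 0, -0.002], [0, 0, 0], [0, 0, 0], [0, 0, 0]]' --angular '[[0, 0, 0], [0, 0, 0], [0, 0, 0], [0, 0, 0]]' --hand '[0, 0, 0, 0]'

```text
clock: 9.17
position: [0.6424, 0.0133, 0.3045]
ee_rot: [-0.0, -0.005, 1.0, -0.0]
contact_force: [-5.1, -0.1, 9.6]
width: 0.0002
gripper_force: 5.1
```

Emit:
carry_out --linear '[[0, 0, -0.006], [0, 0, -0.004], [0, 0, 0], [0, 0, 0]]' --angular '[[0, 0, 0], [0, 0, 0], [0, 0, 0], [0, 0, 0]]' --hand '[0, 0, 0, 0]'

```text
clock: 9.5
position: [0.6422, 0.0133, 0.3014]
ee_rot: [0.0, -0.005, 1.0, -0.0]
contact_force: [-6.7, 0.1, 17.8]
width: 0.0
gripper_force: 8.9
```

Emit:
carry_out --linear '[[0, 0, -0.004], [0, 0, 0], [0, 0, 0]]' --angular '[[0, 0, 0], [0, 0, 0], [0, 0, 0]]' --hand '[0, 0, 0]'

```text
clock: 9.75
position: [0.6421, 0.0134, 0.3013]
ee_rot: [0.001, -0.005, 1.0, -0.0]
contact_force: [-8.7, -0.5, 25.9]
width: -0.0003
gripper_force: 13.0
```

Emit:
carry_out --linear '[[0, 0, 0], [0, 0, 0], [0, 0, 0], [0, 0, 0.03], [0, 0, 0.04], [0, 0, 0.04], [0, 0, 0]]' --angular '[[0, 0, 0], [0, 0, 0], [0, 0, 0], [0, 0, 0], [0, 0, 0], [0, 0, 0], [0, 0, 0]]' --hand '[0, 0, 0, 0, 0, 0, 0]'

```text
clock: 10.33
position: [0.6442, 0.0132, 0.3551]
ee_rot: [0.004, -0.005, 1.0, -0.0]
contact_force: [1.0, 0.0, 0.2]
width: 0.0001
gripper_force: 0.0
```

Emit:
carry_out --linear '[[-0.05, 0, 0], [-0.053, 0, 0], [-0.053, 0, 0], [-0.053, 0, 0], [-0.053, 0, 0], [0, 0, 0], [0, 0, 0]]' --angular '[[0, 0, 0], [0, 0, 0], [0, 0, 0], [0, 0, 0], [0, 0, 0], [0, 0, 0], [0, 0, 0]]' --hand '[0, 0, 1, 1, 1, 1, 1]'

```text
clock: 10.92
position: [0.511, 0.0133, 0.35]
ee_rot: [-0.0, -0.005, 1.0, 0.0]
contact_force: [0.1, 0.7, 0.7]
width: 0.0606
gripper_force: 0.0
```

Emit:
carry_out --linear '[[0.002, -0.001, -0.03], [0.002, -0.001, -0.06], [0, 0, -0.06], [0, 0, -0.06], [0, 0, -0.05], [0, 0, -0.014], [0, 0, 0], [0, 0, 0]]' --angular '[[0, 0, 0], [0, 0, 0], [0, 0, 0], [0, 0, 0], [0, 0, 0], [0, 0, 0], [0, 0, 0], [0, 0, 0]]' --hand '[1, 1, 1, 1, 1, 1, 1, 1]'

```text
clock: 11.58
position: [0.5158, 0.0121, 0.2134]
ee_rot: [0.0, -0.005, 1.0, 0.0]
contact_force: [-0.1, 0.1, -0.4]
width: 0.0855
gripper_force: 0.0
```

Emit:
carry_out --linear '[[0, 0, 0], [0, 0, 0], [0, 0, 0], [0, 0, 0], [0, 0, 0], [0, 0, 0]]' --angular '[[0, 0, 0], [0, 0, 0], [0, 0, 0], [0, 0, 0], [0, 0, 0], [0, 0, 0]]' --hand '[0.2, 0, 0, 0, 0, 0]'

```text
clock: 12.08
position: [0.515, 0.0122, 0.2142]
ee_rot: [0.001, -0.005, 1.0, 0.0]
contact_force: [-0.8, 0.5, 5.4]
width: 0.0284
gripper_force: 80.9
```

Emit:
carry_out --linear '[[0, 0, 0.01], [0, 0, 0.02], [0, 0, 0.04], [0, 0, 0.05], [0, 0, 0.04], [0, 0, 0], [0, 0, 0]]' --angular '[[0, 0, 0], [0, 0, 0], [0, 0, 0], [0, 0, 0], [0, 0, 0], [0, 0, 0], [0, 0, 0]]' --hand '[0, 0, 0, 0, 0, 0, 0]'

```text
clock: 12.67
position: [0.515, 0.0122, 0.2942]
ee_rot: [0.001, -0.005, 1.0, -0.0]
contact_force: [-0.8, -0.6, -3.0]
width: 0.0285
gripper_force: 79.7
```

Emit:
carry_out --linear '[[-0.0137, 0.0762, 0.009], [-0.0137, 0.0762, 0.009], [-0.0137, 0.0762, 0.009], [-0.0137, 0.0762, 0.009], [-0.0137, 0.0762, 0.009], [-0.0137, 0.0762, 0.009], [-0.0137, 0.0762, 0.009], [-0.0137, 0.0762, 0.009]]' --angular '[[0, 0, 0.194], [0, 0, 0.194], [0, 0, 0.194], [0, 0, 0.194], [0, 0, 0.194], [0, 0, 0.194], [0, 0, 0.194], [0, 0, 0.194]]' --hand '[0, 0, 0, 0, 0, 0, 0, 0]'

```text
clock: 13.33
position: [0.4587, 0.3185, 0.3274]
ee_rot: [-0.002, -0.068, 0.998, -0.001]
contact_force: [0.8, 0.7, -3.1]
width: 0.0293
gripper_force: 53.9
```

Emit:
carry_out --linear '[[0, 0.0762, 0], [0, 0, 0], [0, 0, 0], [0, 0, 0]]' --angular '[[0, 0, 0], [0, 0, 0], [0, 0, 0], [0, 0, 0]]' --hand '[0, 0, 0, 0]'

```text
clock: 13.67
position: [0.4593, 0.3547, 0.3272]
ee_rot: [-0.002, -0.068, 0.998, -0.001]
contact_force: [0.8, -0.3, -2.5]
width: 0.0285
gripper_force: 84.0
```

Run:
```python
from h import *
st,im=look('w7.png')
cv2.imwrite('pics/w7b.png',cv2.resize(im[:,:,::-1],(800,600),interpolation=cv2.INTER_CUBIC))
```

```text
clock 13.6667 pos [0.4593 0.3547 0.3272] yaw_y 0.1355 tilt [-0.0035 -0.003 ]
```

View pics/w7b.png

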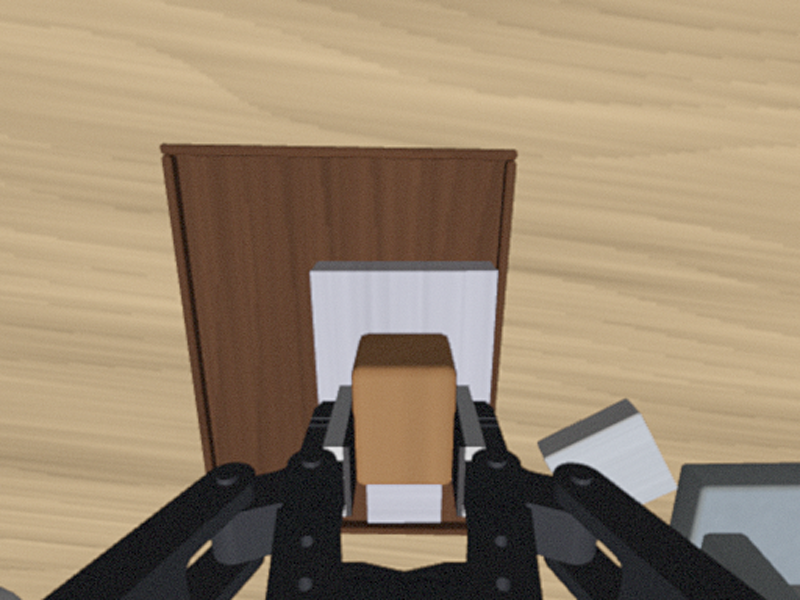

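The former is still held over the tray. The tray's rear corners are (162,147) and (517,151), its front edge is at row 532, and the bench block lies at (605,455).

Run:
```python
from h import *
np.set_printoptions(precision=4,suppress=True)
st=np.load('pics/w7.png.npz'); r=lambda p,z:ray('wrist',np.array(p)*.64,z,st)
c=r([[162,147],[517,151],[205,470],[343,532],[467,533]],.016)
print(c); x=(c[0]+c[1])/2; u=c[1]-c[0];print(np.linalg.norm(u)); yaw=np.arctan2(-u[0],u[1]);print('yaw',yaw)
C=x[:2]+.135*np.array([np.cos(yaw),np.sin(yaw)]);print('C',C)
print('front dist',((c[3:,:2]-x[:2])@[np.cos(yaw),np.sin(yaw)]))
f=fitT([[311,271],[498,271],[440,522],[368,522]],'w7.png',.3272-.1792,[0,1,4,5])
f=fitT([[311,271],[498,271]],'w7.png',.3272-.1792,[0,1])
d=f[:2]-C;print('in tray',d@[np.cos(yaw),np.sin(yaw)],d@[-np.sin(yaw),np.cos(yaw)],f[2]-yaw)
b=r([[540,443],[630,401],[677,485]],.022);print('block',b)
```

```text
[[0.394  0.2091 0.016 ]
 [0.3695 0.4041 0.016 ]
 [0.6053 0.2336 0.016 ]
 [0.6458 0.3338 0.016 ]
 [0.6343 0.4237 0.016 ]]
0.196527584809665
yaw 0.1252252314968823
C [0.5157 0.3235]
front dist [0.2654 0.2652]
T fit [0.4521 0.3524 0.1352] res mm [-0.6 -0.4 -0.6  0.2  0.6  0.3  0.6 -0.1]
T fit [0.4526 0.3526 0.1364] res mm [ 0.  -0.3 -0.   0.3]
in tray -0.058909274441402454 0.036770600315799165 0.011200946116431798
block [[0.5483 0.4567 0.022 ]
 [0.5095 0.507  0.022 ]
 [0.5683 0.5575 0.022 ]]
```

Emit:
carry_out --linear '[[0, 0.01, -0.04], [0, 0.01, -0.05], [0, 0, -0.05], [0, 0, -0.04], [0, 0, -0.03], [0, 0, -0.022], [0, 0, 0], [0, 0, 0]]' --angular '[[0, 0, -0.06], [0, 0, -0.06], [0, 0, 0], [0, 0, 0], [0, 0, 0], [0, 0, 0], [0, 0, 0], [0, 0, 0]]' --hand '[0, 0, 0, 0, 0, 0, 0, 0]'

```text
clock: 14.38
position: [0.4603, 0.3642, 0.2128]
ee_rot: [-0.001, -0.062, 0.998, -0.0]
contact_force: [0.3, 0.4, -2.4]
width: 0.0286
gripper_force: 84.2
```

Emit:
carry_out --linear '[[0, 0, -0.006], [0, 0, -0.006], [0, 0, 0], [0, 0, 0]]' --angular '[[0, 0, 0], [0, 0, 0], [0, 0, 0], [0, 0, 0]]' --hand '[0, 0, 0, 0]'

```text
clock: 14.72
position: [0.4601, 0.3651, 0.2076]
ee_rot: [0.0, -0.062, 0.998, 0.0]
contact_force: [-0.6, 0.6, -2.7]
width: 0.0282
gripper_force: 84.2
```

Emit:
carry_out --linear '[[0, 0, -0.006], [0, 0, -0.006], [0, 0, 0], [0, 0, 0]]' --angular '[[0, 0, 0], [0, 0, 0], [0, 0, 0], [0, 0, 0]]' --hand '[0, 0, 0, 0]'

```text
clock: 15.05
position: [0.4598, 0.3651, 0.2009]
ee_rot: [-0.0, -0.063, 0.998, -0.0]
contact_force: [0.9, 0.2, -2.9]
width: 0.0287
gripper_force: 84.2
```

Emit:
carry_out --linear '[[0, 0, -0.003], [0, 0, 0], [0, 0, 0]]' --angular '[[0, 0, 0], [0, 0, 0], [0, 0, 0]]' --hand '[0, 0, 0]'

```text
clock: 15.3
position: [0.46, 0.3652, 0.2003]
ee_rot: [0.0, -0.062, 0.998, 0.0]
contact_force: [-1.3, -1.1, 3.4]
width: 0.0285
gripper_force: 85.0
```

Emit:
carry_out --linear '[[0, 0, 0], [0, 0, 0], [0, 0, 0.03], [0, 0, 0.07], [0, 0, 0.08], [0, 0, 0.08], [0, 0, 0.08], [0, 0, 0.06]]' --angular '[[0, 0, 0], [0, 0, 0], [0, 0, 0], [0, 0, 0], [0, 0, 0], [0, 0, 0], [0, 0, 0], [0, 0, 0]]' --hand '[0.6, 0.7, 0.8, 1, 1, 1, 1, 1]'

```text
clock: 15.97
position: [0.4603, 0.3652, 0.4035]
ee_rot: [0.002, -0.062, 0.998, 0.001]
contact_force: [0.1, -0.0, 0.1]
width: 0.0854
gripper_force: 0.0
```

Emit:
carry_out --linear '[[0.012, -0.0774, 0], [0.012, -0.0774, 0], [0.012, -0.0774, 0], [0.012, -0.0774, 0], [0.012, -0.0774, 0], [0.012, -0.0774, 0], [0.012, -0.0774, 0], [0.012, -0.0774, 0]]' --angular '[[0, 0, -0.18], [0, 0, -0.18], [0, 0, -0.18], [0, 0, -0.18], [0, 0, -0.18], [0, 0, -0.18], [0, 0, -0.18], [0, 0, -0.18]]' --hand '[1, 1, 1, 1, 1, 1, 1, 1]'

```text
clock: 16.63
position: [0.508, 0.0537, 0.3998]
ee_rot: [0.001, -0.005, 1.0, 0.0]
contact_force: [0.9, 0.9, -0.2]
width: 0.0855
gripper_force: 0.0
```

Emit:
carry_out --linear '[[0.012, -0.0774, 0], [0.012, -0.0774, 0], [0.012, -0.0774, 0], [0.012, -0.0774, 0], [0.012, -0.0774, 0], [0.012, -0.0774, 0], [0.012, -0.0774, 0], [0.012, -0.0774, 0]]' --angular '[[0, 0, 0], [0, 0, 0], [0, 0, 0], [0, 0, 0], [0, 0, 0], [0, 0, 0], [0, 0, 0], [0, 0, 0]]' --hand '[1, 1, 1, 1, 1, 1, 1, 1]'

```text
clock: 17.3
position: [0.556, -0.2562, 0.3996]
ee_rot: [0.0, -0.005, 1.0, -0.0]
contact_force: [0.9, 0.1, -0.5]
width: 0.0855
gripper_force: 0.0
```

Emit:
carry_out --linear '[[0.012, -0.0774, 0], [0.012, -0.0774, 0], [0, 0, 0], [0, 0, 0], [0, 0, 0]]' --angular '[[0, 0, 0], [0, 0, 0], [0, 0, 0], [0, 0, 0], [0, 0, 0]]' --hand '[1, 1, 1, 1, 1]'

```text
clock: 17.72
position: [0.5679, -0.3315, 0.399]
ee_rot: [-0.0, -0.005, 1.0, 0.001]
contact_force: [0.8, 0.7, -0.0]
width: 0.0858
gripper_force: 0.0
```

Run:
```python
from h import *
st,im=look('w8.png')
cv2.imwrite('pics/w8b.png',cv2.resize(im[:,:,::-1],(800,600),interpolation=cv2.INTER_CUBIC))
```

```text
clock 17.7167 pos [ 0.5679 -0.3315  0.399 ] yaw_y 0.009 tilt [-0.0007  0.0014]
```

View pics/w8b.png

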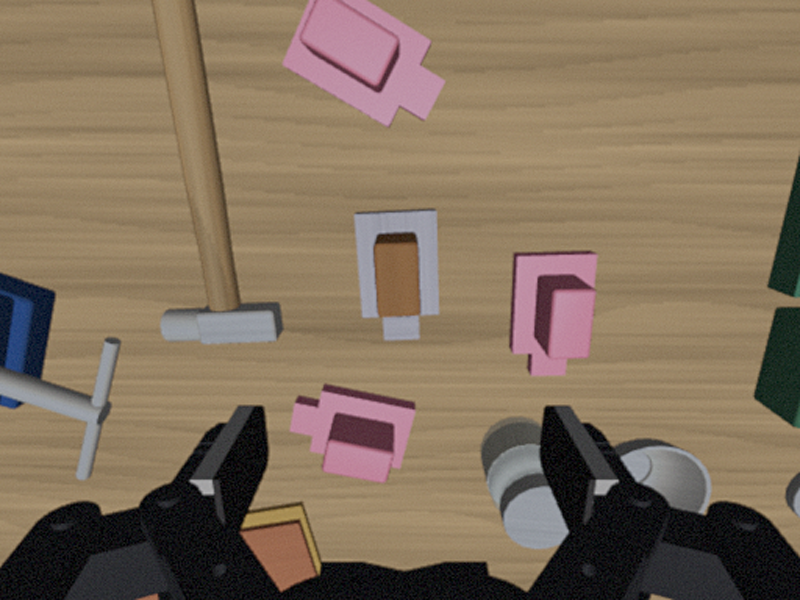

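Former2 (bar about 52 mm long) is at about (398,265), nearly square to the tool. The nearest pink look-alike begins at column 512, which leaves room for the fingers.

Run:
```python
from h import *
fitT([[355,213],[437,211],[439,315],[420,316],[419,338],[384,339],[384,317],[361,317]],'w8.png')
st=np.load('pics/w8.png.npz')
for z in(.058,.072):print(ray('wrist',np.array([[376,245],[418,245],[418,316],[377,316]])*.64,z,st).round(4))
```

```text
T fit [ 0.5696 -0.3355  0.0463] res mm [ 0.5  0.2 -0.2  0.5 -0.5  0.  -0.8 -1.1  0.7  0.2  0.9  0.1 -0.5 -0.9
  0.   1.1]
[[ 0.5453 -0.3501  0.058 ]
 [ 0.545  -0.3227  0.058 ]
 [ 0.5941 -0.3218  0.058 ]
 [ 0.5944 -0.3499  0.058 ]]
[[ 0.5425 -0.3494  0.072 ]
 [ 0.5423 -0.3232  0.072 ]
 [ 0.5892 -0.3223  0.072 ]
 [ 0.5894 -0.3491  0.072 ]]
```

Emit:
carry_out --linear '[[0.002, -0.004, -0.06], [0.002, -0.004, -0.075], [0, 0, -0.075], [0, 0, -0.075], [0, 0, -0.06], [0, 0, -0.04], [0, 0, -0.013], [0, 0, 0]]' --angular '[[0, 0, 0.2], [0, 0, 0.2], [0, 0, 0], [0, 0, 0], [0, 0, 0], [0, 0, 0], [0, 0, 0], [0, 0, 0]]' --hand '[1, 1, 1, 1, 1, 1, 1, 1]'

```text
clock: 18.43
position: [0.5697, -0.3337, 0.1991]
ee_rot: [-0.002, -0.022, 1.0, 0.001]
contact_force: [0.7, 0.2, -0.3]
width: 0.0853
gripper_force: 0.0
```

Emit:
carry_out --linear '[[0, 0, 0], [0, 0, 0], [0, 0, 0], [0, 0, 0], [0, 0, 0], [0, 0, 0]]' --angular '[[0, 0, 0], [0, 0, 0], [0, 0, 0], [0, 0, 0], [0, 0, 0], [0, 0, 0]]' --hand '[1, 0.2, 0, 0, 0, 0]'

```text
clock: 18.93
position: [0.5703, -0.3356, 0.2019]
ee_rot: [0.001, -0.021, 1.0, -0.0]
contact_force: [1.4, -0.6, -2.2]
width: 0.0288
gripper_force: 79.4
```

Emit:
carry_out --linear '[[0, 0, 0.02], [0, 0, 0.05], [0, 0, 0.06], [0, 0, 0.06], [0, 0, 0.02], [0, 0, 0], [0, 0, 0]]' --angular '[[0, 0, 0], [0, 0, 0], [0, 0, 0], [0, 0, 0], [0, 0, 0], [0, 0, 0], [0, 0, 0]]' --hand '[0, 0, 0, 0, 0, 0, 0]'

```text
clock: 19.52
position: [0.5696, -0.3353, 0.305]
ee_rot: [-0.0, -0.021, 1.0, 0.0]
contact_force: [-0.4, 0.6, -5.0]
width: 0.0287
gripper_force: 80.0
```

Emit:
carry_out --linear '[[-0.0128, 0.0771, 0], [-0.0128, 0.0771, 0], [-0.0128, 0.0771, 0], [-0.0128, 0.0771, 0], [-0.0128, 0.0771, 0], [-0.0128, 0.0771, 0], [-0.0128, 0.0771, 0], [-0.0128, 0.0771, 0]]' --angular '[[0, 0, -0.05], [0, 0, -0.05], [0, 0, -0.05], [0, 0, -0.05], [0, 0, -0.05], [0, 0, -0.05], [0, 0, -0.05], [0, 0, -0.05]]' --hand '[0, 0, 0, 0, 0, 0, 0, 0]'

```text
clock: 20.18
position: [0.517, -0.0252, 0.303]
ee_rot: [-0.003, -0.005, 1.0, 0.001]
contact_force: [0.2, 0.1, -4.3]
width: 0.0287
gripper_force: 80.5
```

Emit:
carry_out --linear '[[-0.0128, 0.0771, 0], [0, 0, 0], [0, 0, 0], [0, 0, 0], [0, 0, 0]]' --angular '[[0, 0, 0], [0, 0, 0], [0, 0, 0], [0, 0, 0], [0, 0, 0]]' --hand '[0, 0, 0, 0, 0]'

```text
clock: 20.6
position: [0.5124, 0.0107, 0.3045]
ee_rot: [-0.001, -0.005, 1.0, -0.0]
contact_force: [0.4, -0.4, -4.3]
width: 0.029
gripper_force: 81.1
```

Run:
```python
from h import *
st,im=look('w9.png')
cv2.imwrite('pics/w9b.png',cv2.resize(im[:,:,::-1],(800,600),interpolation=cv2.INTER_CUBIC))
```

```text
clock 20.6 pos [0.5124 0.0107 0.3045] yaw_y 0.0091 tilt [-0.0021 -0.0003]
```

View pics/w9b.png

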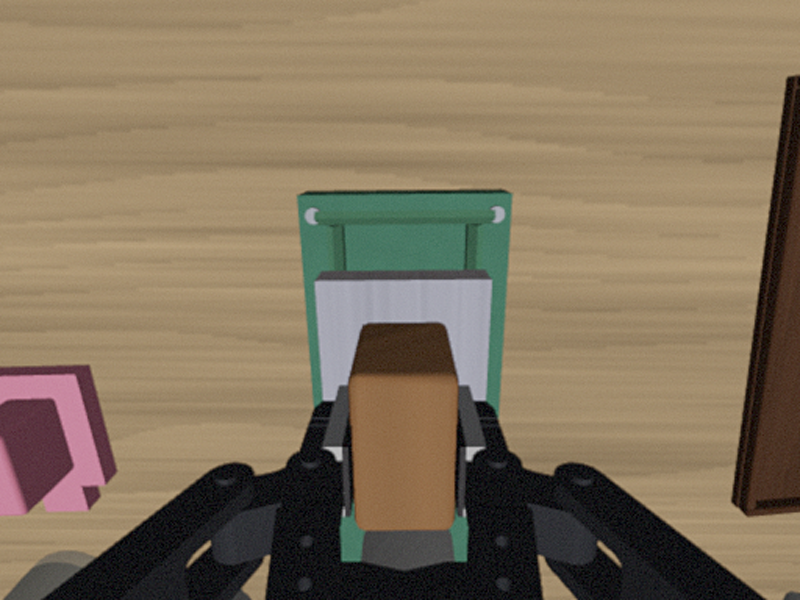

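Former2 is held square above the pocket. Its rear plate corners are (316,280) and (492,280), and the tongue is hidden behind the bar.

Run:
```python
from h import *
for z in(.112,.1166,.121):fitT([[316,280],[492,280]],'w9.png',z,[0,1])
# same for former1 in the same manner, for bias
fitT([[311,281],[498,281]],'w4.png',.2879-.1768,[0,1])
```

```text
T fit [0.5125 0.0098 0.0094] res mm [-0.   0.6  0.  -0.6]
T fit [0.5112 0.0097 0.0094] res mm [ 0.  -0.3 -0.   0.3]
T fit [0.51   0.0097 0.0094] res mm [ 0.  -1.1 -0.   1.1]
T fit [0.5044 0.0112 0.0164] res mm [ 0.  -0.6 -0.   0.6]
```

Emit:
carry_out --linear '[[-0.003, 0.002, -0.02], [-0.003, 0.002, -0.03], [0, 0, -0.03], [0, 0, -0.03], [0, 0, -0.02], [0, 0, -0.01], [0, 0, -0.008], [0, 0, 0]]' --angular '[[0, 0, 0], [0, 0, 0], [0, 0, 0], [0, 0, 0], [0, 0, 0], [0, 0, 0], [0, 0, 0], [0, 0, 0]]' --hand '[0, 0, 0, 0, 0, 0, 0, 0]'

```text
clock: 21.32
position: [0.5096, 0.0129, 0.2311]
ee_rot: [-0.0, -0.004, 1.0, 0.0]
contact_force: [-0.1, 0.9, -4.5]
width: 0.0285
gripper_force: 81.0
```

Emit:
carry_out --linear '[[0, 0, -0.004], [0, 0, -0.004], [0, 0, 0], [0, 0, 0]]' --angular '[[0, 0, 0], [0, 0, 0], [0, 0, 0], [0, 0, 0]]' --hand '[0, 0, 0, 0]'

```text
clock: 21.65
position: [0.5096, 0.0134, 0.228]
ee_rot: [0.001, -0.005, 1.0, -0.0]
contact_force: [0.4, 0.2, -4.8]
width: 0.0289
gripper_force: 81.1
```

Emit:
carry_out --linear '[[0, 0, -0.004], [0, 0, -0.004], [0, 0, 0], [0, 0, 0]]' --angular '[[0, 0, 0], [0, 0, 0], [0, 0, 0], [0, 0, 0]]' --hand '[0, 0, 0, 0]'

```text
clock: 21.98
position: [0.5095, 0.0133, 0.2235]
ee_rot: [0.0, -0.005, 1.0, -0.0]
contact_force: [1.6, -1.8, -5.0]
width: 0.0287
gripper_force: 81.0
```

Emit:
carry_out --linear '[[0, 0, -0.003], [0, 0, -0.002], [0, 0, 0]]' --angular '[[0, 0, 0], [0, 0, 0], [0, 0, 0]]' --hand '[0, 0, 0]'

```text
clock: 22.23
position: [0.5095, 0.0134, 0.2218]
ee_rot: [0.0, -0.005, 1.0, -0.0]
contact_force: [-1.6, -2.1, 2.4]
width: 0.0289
gripper_force: 81.8
```

Contact came at the predicted seat height. I'll release and press the plunger.

Emit:
carry_out --linear '[[0, 0, 0], [0, 0, 0], [0, 0, 0.02], [0, 0, 0.06], [0, 0, 0.07], [0, 0, 0.07], [0, 0, 0.045], [0, 0, 0]]' --angular '[[0, 0, 0], [0, 0, 0], [0, 0, 0], [0, 0, 0], [0, 0, 0], [0, 0, 0], [0, 0, 0], [0, 0, 0]]' --hand '[0.6, 0.8, 1, 1, 1, 1, 1, 1]'

```text
clock: 22.9
position: [0.5111, 0.0135, 0.3599]
ee_rot: [0.006, -0.005, 1.0, -0.0]
contact_force: [-0.4, 0.3, 0.7]
width: 0.0858
gripper_force: 0.0
```

Run:
```python
from h import *
st,im=look('w10.png')
# plate outline by colour: light grey
g=cv2.inRange(cv2.cvtColor(im,cv2.COLOR_RGB2HSV),(100,5,120),(150,60,255)); g[:90]=0;g[270:]=0;g[:,:190]=0;g[:,330:]=0
k=cv2.findContours(g,0,2)[0]; c=max(k,key=cv2.contourArea); p=c[:,0]
print(cv2.contourArea(c)); b=cv2.convexHull(c)[:,0]
print(cv2.boundingRect(c), p[p[:,1]<p[:,1].min()+3].tolist()[:12])
w=ray('wrist',b,.034,st); print('hull x',w[:,0].min(),w[:,0].max(),'y',w[:,1].min(),w[:,1].max())
```

```text
clock 22.9 pos [0.5111 0.0135 0.3599] yaw_y 0.01 tilt [ 0.0123 -0.0009]
2429.5
(227, 135, 63, 79) [[228, 135], [227, 136], [289, 135], [235, 135], [234, 136], [233, 135], [231, 135], [230, 136], [229, 136]]
hull x 0.4683155568308596 0.5485162553440894 y -0.01795044311325167 0.043140967910658835
```

Emit:
carry_out --linear '[[0.054, 0, 0], [0.054, 0, 0], [0.054, 0, 0], [0.054, 0, 0], [0.054, 0, 0], [0, 0, 0], [0, 0, 0]]' --angular '[[0, 0, 0], [0, 0, 0], [0, 0, 0], [0, 0, 0], [0, 0, 0], [0, 0, 0], [0, 0, 0]]' --hand '[0.5, 0, 0, 0, 0, 0, 0]'

```text
clock: 23.53
position: [0.645, 0.0135, 0.3515]
ee_rot: [-0.002, -0.005, 1.0, 0.0]
contact_force: [-1.2, 0.2, -0.1]
width: 0.0005
gripper_force: 0.0
```

Former2 measures at (0.5084, 0.0126), so it is seated. Pressing now.

Emit:
carry_out --linear '[[0, 0, -0.03], [0, 0, -0.03], [0, 0, -0.015], [0, 0, -0.015], [0, 0, -0.012], [0, 0, -0.006], [0, 0, 0], [0, 0, 0]]' --angular '[[0, 0, 0], [0, 0, 0], [0, 0, 0], [0, 0, 0], [0, 0, 0], [0, 0, 0], [0, 0, 0], [0, 0, 0]]' --hand '[0, 0, 0, 0, 0, 0, 0, 0]'

```text
clock: 24.2
position: [0.6429, 0.0136, 0.302]
ee_rot: [-0.0, -0.005, 1.0, 0.0]
contact_force: [-3.3, 0.2, 11.2]
width: 0.0002
gripper_force: 5.6
```

Emit:
carry_out --linear '[[0, 0, -0.004], [0, 0, 0], [0, 0, 0], [0, 0, 0], [0, 0, 0]]' --angular '[[0, 0, 0], [0, 0, 0], [0, 0, 0], [0, 0, 0], [0, 0, 0]]' --hand '[0, 0, 0, 0, 0]'

```text
clock: 24.62
position: [0.6428, 0.0137, 0.3014]
ee_rot: [0.0, -0.005, 1.0, 0.0]
contact_force: [-4.8, 0.8, 17.2]
width: -0.0001
gripper_force: 8.5
```

Emit:
carry_out --linear '[[0, 0, -0.004], [0, 0, 0], [0, 0, 0], [0, 0, 0], [0, 0, 0]]' --angular '[[0, 0, 0], [0, 0, 0], [0, 0, 0], [0, 0, 0], [0, 0, 0]]' --hand '[0, 0, 0, 0, 0]'

```text
clock: 25.03
position: [0.6426, 0.0137, 0.3013]
ee_rot: [0.001, -0.005, 1.0, -0.0]
contact_force: [-8.3, -0.0, 25.1]
width: 0.0002
gripper_force: 12.6
```

Emit:
carry_out --linear '[[0, 0, 0.03], [0, 0, 0.04], [0, 0, 0.05], [0, 0, 0.01], [0, 0, 0]]' --angular '[[0, 0, 0], [0, 0, 0], [0, 0, 0], [0, 0, 0], [0, 0, 0]]' --hand '[0, 0, 0, 0, 0]'

```text
clock: 25.45
position: [0.6441, 0.0135, 0.3628]
ee_rot: [0.002, -0.005, 1.0, -0.0]
contact_force: [0.1, -0.0, -0.5]
width: -0.0
gripper_force: 0.0
```

Emit:
carry_out --linear '[[-0.053, 0, 0], [-0.053, 0, 0], [-0.053, 0, 0], [-0.053, 0, 0], [-0.053, 0, 0], [-0.004, 0, 0], [0, 0, 0], [0, 0, 0]]' --angular '[[0, 0, 0], [0, 0, 0], [0, 0, 0], [0, 0, 0], [0, 0, 0], [0, 0, 0], [0, 0, 0], [0, 0, 0]]' --hand '[0, 0, 1, 1, 1, 1, 1, 1]'

```text
clock: 26.12
position: [0.5099, 0.0135, 0.3599]
ee_rot: [-0.0, -0.005, 1.0, 0.0]
contact_force: [1.0, 0.7, -0.6]
width: 0.0723
gripper_force: 0.0
```

Emit:
carry_out --linear '[[0, 0, -0.03], [0, 0, -0.06], [0, 0, -0.06], [0, 0, -0.06], [0, 0, -0.045], [0, 0, -0.016], [0, 0, 0], [0, 0, 0]]' --angular '[[0, 0, 0], [0, 0, 0], [0, 0, 0], [0, 0, 0], [0, 0, 0], [0, 0, 0], [0, 0, 0], [0, 0, 0]]' --hand '[1, 1, 1, 1, 1, 1, 1, 1]'

```text
clock: 26.78
position: [0.5109, 0.0133, 0.2251]
ee_rot: [0.0, -0.005, 1.0, 0.0]
contact_force: [-0.7, -0.6, 1.0]
width: 0.0856
gripper_force: 0.0
```

Emit:
carry_out --linear '[[0, 0, 0], [0, 0, 0], [0, 0, 0], [0, 0, 0], [0, 0, 0], [0, 0, 0]]' --angular '[[0, 0, 0], [0, 0, 0], [0, 0, 0], [0, 0, 0], [0, 0, 0], [0, 0, 0]]' --hand '[0.2, 0, 0, 0, 0, 0]'

```text
clock: 27.28
position: [0.5103, 0.0133, 0.2263]
ee_rot: [0.001, -0.005, 1.0, -0.0]
contact_force: [0.3, -0.4, 6.3]
width: 0.0286
gripper_force: 80.7
```

Emit:
carry_out --linear '[[0, 0, 0.01], [0, 0, 0.02], [0, 0, 0.04], [0, 0, 0.06], [0, 0, 0.06], [0, 0, 0.02], [0, 0, 0]]' --angular '[[0, 0, 0], [0, 0, 0], [0, 0, 0], [0, 0, 0], [0, 0, 0], [0, 0, 0], [0, 0, 0]]' --hand '[0, 0, 0, 0, 0, 0, 0]'

```text
clock: 27.87
position: [0.5107, 0.0134, 0.3329]
ee_rot: [0.003, -0.005, 1.0, -0.0]
contact_force: [0.0, -0.5, -4.1]
width: 0.0286
gripper_force: 79.8
```

Emit:
carry_out --linear '[[0.0158, 0.077, 0], [0.0158, 0.077, 0], [0.0158, 0.077, 0], [0.0158, 0.077, 0], [0.0158, 0.077, 0], [0.0158, 0.077, 0], [0.0158, 0.077, 0], [0, 0, 0]]' --angular '[[0, 0, 0.21], [0, 0, 0.21], [0, 0, 0.21], [0, 0, 0.21], [0, 0, 0.21], [0, 0, 0.21], [0, 0, 0.21], [0, 0, 0]]' --hand '[0, 0, 0, 0, 0, 0, 0, 0]'

```text
clock: 28.53
position: [0.5656, 0.2897, 0.3272]
ee_rot: [-0.0, -0.066, 0.998, 0.003]
contact_force: [0.2, 0.3, -3.7]
width: 0.0287
gripper_force: 81.0
```

Emit:
carry_out --linear '[[0, 0, 0], [0, 0, -0.04], [0, 0, -0.06], [0, 0, -0.06], [0, 0, -0.04], [0, 0, -0.02], [0, 0, 0], [0, 0, 0]]' --angular '[[0, 0, 0], [0, 0, 0], [0, 0, 0], [0, 0, 0], [0, 0, 0], [0, 0, 0], [0, 0, 0], [0, 0, 0]]' --hand '[0, 0, 0, 0, 0, 0, 0, 0]'

```text
clock: 29.2
position: [0.5652, 0.2822, 0.2196]
ee_rot: [-0.001, -0.063, 0.998, -0.0]
contact_force: [0.6, 0.9, -4.1]
width: 0.0285
gripper_force: 80.9
```

Emit:
carry_out --linear '[[0, 0, -0.004], [0, 0, -0.004], [0, 0, -0.004], [0, 0, 0], [0, 0, 0]]' --angular '[[0, 0, 0], [0, 0, 0], [0, 0, 0], [0, 0, 0], [0, 0, 0]]' --hand '[0, 0, 0, 0, 0]'

```text
clock: 29.62
position: [0.5652, 0.283, 0.2146]
ee_rot: [0.0, -0.064, 0.998, 0.0]
contact_force: [0.1, 0.8, -5.6]
width: 0.0289
gripper_force: 80.9
```

Emit:
carry_out --linear '[[0, 0, -0.003], [0, 0, 0], [0, 0, 0]]' --angular '[[0, 0, 0], [0, 0, 0], [0, 0, 0]]' --hand '[0, 0, 0]'

```text
clock: 29.87
position: [0.5652, 0.283, 0.2126]
ee_rot: [-0.0, -0.064, 0.998, 0.0]
contact_force: [0.6, 0.9, -4.5]
width: 0.0286
gripper_force: 80.9
```

Emit:
carry_out --linear '[[0, 0, -0.003], [0, 0, 0], [0, 0, 0]]' --angular '[[0, 0, 0], [0, 0, 0], [0, 0, 0]]' --hand '[0, 0, 0]'

```text
clock: 30.12
position: [0.5652, 0.283, 0.2123]
ee_rot: [0.0, -0.064, 0.998, 0.0]
contact_force: [-2.2, -0.4, 4.8]
width: 0.0286
gripper_force: 82.0
```

Contact. I'll release, rise and back off for a last look.

Emit:
carry_out --linear '[[0, 0, 0], [0, 0, 0], [0, 0, 0.02], [0, 0, 0.06], [0, 0, 0.08], [0, 0, 0.08], [0, 0, 0.08], [0, 0, 0.08]]' --angular '[[0, 0, 0], [0, 0, 0], [0, 0, 0], [0, 0, 0], [0, 0, 0], [0, 0, 0], [0, 0, 0], [0, 0, 0]]' --hand '[0.6, 0.7, 0.8, 1, 1, 1, 1, 1]'

```text
clock: 30.78
position: [0.565, 0.2828, 0.414]
ee_rot: [0.001, -0.064, 0.998, 0.0]
contact_force: [0.9, -0.6, -0.7]
width: 0.0858
gripper_force: 0.0
```

Emit:
carry_out --linear '[[-0.06, 0, 0.05], [-0.06, 0, 0.05], [-0.06, 0, 0.02], [0, 0, 0], [0, 0, 0]]' --angular '[[0, 0, 0], [0, 0, 0], [0, 0, 0], [0, 0, 0], [0, 0, 0]]' --hand '[1, 1, 1, 1, 1]'

```text
clock: 31.2
position: [0.4739, 0.283, 0.4735]
ee_rot: [0.002, -0.064, 0.998, 0.001]
contact_force: [0.5, 0.7, 0.7]
width: 0.0857
gripper_force: 0.0
```

Run:
```python
from h import *
st,im=look('w11.png'); s=np.array(manip.get_image('side')); 
a=cv2.resize(im,(512,384)); b=cv2.resize(s[120:360,140:420],(288,247)); o=np.zeros((384,800,3),np.uint8);o[:,:512]=a;o[:247,512:]=b
cv2.imwrite('pics/w11b.png',o[:,:,::-1])
```

```text
clock 31.2 pos [0.4739 0.283  0.4735] yaw_y 0.1286 tilt [0.0042 0.0018]
```

View pics/w11b.png

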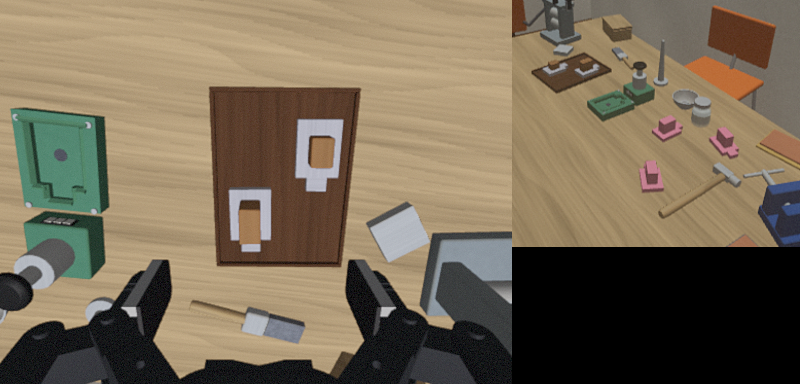

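Both formers stand flat in the tray, at (320,155) and (250,218). No brown-bar former is left on the bench.

```bash
python3 -c "
from rig import manip
print(manip.sign_off())"
```

```text
the job is handed in; nothing more can be done
None
```

Job handed in: only former1 and former2 were on the bench; each was seated and pressed to the stop in that order, and both now stand flat and released in the tray, with no bystander touched, as far as the cameras and force readings show (the sign-off returned no verdict).

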